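# Set up the purge air for a plaster press die

## Robot

A 6-joint arm with a two-finger parallel gripper is mounted at the origin on the work surface. World frame = base frame: x ahead of the robot, y to its left, z up, the work surface at z = 0. Lengths are in mm, angles in rad, forces in N, time in s.
With the tool pointing down it reaches from about 350 to 975 mm from the base axis. Payload 7.1 kg.
Tool frame: the origin (TCP) lies between the finger pads; the fingertips stand 14 mm ahead of it and the grasp point (between the pads) lies 5 mm behind it; z points along the fingers, y is the direction in which the jaws open and shut (so a half turn about z gives the same grasp; the last joint's range is limited). The gripper opens to 88 mm and grips with 3 to 60 N. Pads are 20 mm wide; open, the fingers measure 115 mm over their backs; the gripper's body (75 mm by 178 mm) begins 61 mm behind the grasp point.
Start: joints at [-1.3, 0.423, 1.63, -0, 1.089, -0.019], TCP at [178.618, -598.916, 236.675] pointing down, gripper open.
Joint ranges: [-3, 3], [-0.9, 2.11], [0.09, 2.58], [-1.31, 4.45], [0.11, 2.69], [-2.54, 2.54]. Speed limits (rad/s): [2.39, 2.39, 3.01, 3.14, 3.14, 3.14].

## Interface

Orientations are given as a rotation vector (axis times angle).
In Python, from workcell import get_obs, get_image, calibration, close_job, regions_of, place_of gives the robot as it stands.
- The arm moves only by the tool move_arm, never from a script. Its argument "deltas" is a list of rows, each a list of 5 numbers: the closure in counts, from 0 (fully open) to 255 (shut), then the shift along the tool's x, y, z in m, then the turn about the tool's z in rad. In form: [[grip, x, y, z, roll], ...]. A call has 1 to 5 rows; each row is the pose to reach, as a shift and turn from the pose commanded when the call began, along the tool's axes at that moment; what a row does not reach only later rows make up. A row lasts 1/12 s, in which the tool goes at most 41.7 mm and 7.16 degrees, less where a joint would pass 70% of its speed; a pose out of reach is approached as far as the arm can. A call with a gripper value outside its range is refused whole. The fingers move at their own pace and stop on an object; the grip force is fixed at half the most. Time passes only in rows, so rows that repeat a pose let the fingers close. It gives the time, the measured TCP pose, the force and the opening at its end, in the units of the state.
- get_obs(): the state, without advancing time (a new reading comes with each control period).
- get_image(name): name is "scene" or "top" or "wrist"; returns the picture (420x560x3 uint8, blue, green, red); there is no depth.
- calibration(name): a dict with "intrinsics" (3x3 intrinsics, pixels), "world_to_cam" (4x4, takes a point from world to camera coordinates); the wrist camera has in their place "hand_eye" (4x4, takes a point from camera to tool coordinates, whose origin is the TCP and whose axes are the flange's). Camera axes: x right, y down, z forward; pixel columns grow to the right and rows downward; lengths in mm; the calibration is good to about 2 mm. A picture is of the moment at which its call begins: read the wrist's pose just before it. calibration takes no time and is no camera call.
- close_job(): hands the job in, once; it reports no verdict.
Trained networks look in the newest picture that a camera, given by its name, has taken for a name from the list of things; names that differ only in an ending like _2 or _b are one class to them, and where a whole thing is asked for, a point or a joint stands for the part that bears it (a point fixed in the world has none). Each returns a list of dicts, best first, with "conf" (0 to 1); they miss things now and then, are a little off and sometimes report something else, mostly with a low value. They report only what shows in the picture. A call takes as long as a camera call. They do not tell look-alikes from the thing itself.
- regions_of(camera, name): "region" (420x560 bool, what is visible of it).
- place_of(camera, name): "location" ([x, y, z] in mm, in world coordinates, good to about 4 mm: a listed point, or the origin of a listed thing).
The state is a dict: "t": time; "qpos": joint angles; "qvel": joint speeds; "joint_torque": joint torques, N m; "ee_pos": TCP position; "orientation": TCP orientation; "ft_force": force on the tool from outside, world axes, zero at the start; "moment": the same for the moment, N m; "width": finger opening in mm.
Only numpy, scipy, OpenCV 4.12 (cv2) and the standard library are available. Lean on these libraries where they do the work, as an engineer would, in place of code of your own. Each camera call takes 0.05 s, during which the arm holds its last target.

## Task

Get the plaster press die ready for blowing out: stand it in the air plate's pocket, tongue into the narrow end, square and fully down on the pocket's floor, without dropping it, and let go of it. Then take the valve's wheel by its upright handle, close the valve (clockwise from above) right to its stop, and back it off by exactly two full turns. Finish while still holding the handle in the gripper with the wheel at rest at that setting, and leave everything else on the table where it is.

Things in the scene. Friction and masses are not known exactly. Their poses are not given: they have to be found in the camera images.
- die_mid (a point): Loose off-white plaster die, an upright-sided block 64 mm tall standing on its base, about 0.2 to 0.4 kg; seen from above it is a 60 mm (x) by 50 mm (y) body with a narrower tongue, 26 mm wide, standing out 24 mm from the middle of the body's +x face, full height. The point is the centre of the body (without the tongue), half-way up, 32 mm above the underside; x points towards the tongue, z up. Grip it across its 50 mm width.
- pocket_floor (a point): Fixed aluminium air plate, 115 x 81 mm, 20 mm tall, with an open-topped pocket 10 mm deep of the same outline as the die, 1.5 mm larger all round. The point lies on the pocket's floor (10 mm above the table, 10 mm below the plate's top), right under where the die's body centre belongs; x points towards the pocket's narrow tongue end, z up. Seated, the die's centre is 32 mm above this point and the axes agree.
- valve_wheel (a joint): Turn of the valve's steel hand wheel on its vertical stem, rad: 0 = closed, at a hard stop; grows as it opens, anticlockwise seen from above; two turns open = 12.566; it can go to five turns. The wheel does not rise. It stays where it is left; turning takes 1 to 2 N at the handle.
- wheel_axis (a point): Point on the valve's vertical axis at the height of the handle's middle. The valve is a fixed brass body with a dark steel three-spoke hand wheel 108 mm across, whose top is 112 mm above the table; nothing but the handle stands higher than the wheel's hub (115 mm).
- handle_mid (a point): Middle of the upright round wooden handle on the wheel's rim: 22 mm diameter, 56 mm tall, 113 to 169 mm above the table, standing 48 mm from the wheel's axis and turning with the wheel. It spins freely on its own pin, so a gripper can hold it and carry it round in circles without turning itself.
- tiny_cup: Bystander: small dark clay cup, 36 mm across, 36 mm tall; origin at the centre of its underside
- wood_rib: Bystander: flat light wooden rib (strip), 90 x 20 x 8 mm, lying along its x; origin at the centre of its underside
- bowl: Bystander: brown clay bowl, 100 mm across, 45 mm tall; origin at the centre of its underside
- beaker: Bystander: dark clay beaker, 68 mm across, 80 mm tall; origin at the centre of its underside
- jar: Bystander: off-white jar with a metal cap, 60 mm across, 85 mm tall; origin at the centre of its underside
- spatula: Bystander: spatula, about 200 mm long, lying flat along its x on the robot's side of the table
- tumbler: Bystander: glass tumbler, 62 mm across, 90 mm tall; origin at the centre of its underside
There are look-alikes about, which are no part of the job. What is meant by the part that bears pocket_floor is not red, and is the larger of those in its own colour. Leave any yellow look-alike of the part that bears die_mid alone.

How it is judged:
By the outcome, as a careful person would: the job done as asked, in the order asked, and still so for the second after the job is handed in, while the arm keeps its last pose, push and grip.
It also fails if it takes over 70 s, if anything falls off the work surface, if the arm or the gripper's body presses on something with over 40 N, if the wrist force passes 120 N, or if a joint passes its speed limit or range.

## Working session

There is one attempt and no reset: what is moved stays moved. The work goes in short steps, Python scripts to look and compute and a tool call to move; the robot and the scene stay as the last step left them, time stands still between calls to the robot, and variables do not carry over. Pictures are saved under pics/ and viewed, and the job is handed in when it is done.

Besides the shell and the picture viewer there is one more tool, called after "Request:" as name(argument=value, ...), one argument or row to a line, values as JSON. move_arm: Moves the arm, as the interface text tells. Its arguments: {"type":"object","properties":{"deltas":{"type":"array","items":{"type":"array","items":{"type":"number"}}}},"required":["deltas"]}

```bash
ls; mkdir -p pics; python3 - <<'E'
from workcell import *
import cv2, numpy as np
o=get_obs(); print({k:np.round(v,3) for k,v in o.items()})
for n in("scene","top"):
    im=get_image(n); cv2.imwrite(f"pics/{n}0.png",im)
    c=calibration(n); print(n,np.round(c["intrinsics"],1).tolist(),np.round(c["world_to_cam"],3).tolist())
    for t in["die_mid","pocket_floor","wheel_axis","handle_mid"]:
        print(n,t,[(round(d["conf"],2),np.round(d["location"],1).tolist()) for d in place_of(n,t)])
print(calibration("wrist"))
E
```

```text
pics
{'t': np.float64(0.0), 'qpos': array([-1.3  ,  0.424,  1.631, -0.   ,  1.089, -0.019]), 'qvel': array([-0.001, -0.001, -0.001,  0.001, -0.001, -0.   ]), 'joint_torque': array([ 2.0000e-03, -5.4462e+01, -2.7367e+01,  6.5000e-02,  2.3000e-02,
       -0.0000e+00]), 'ee_pos': array([ 178.487, -598.429,  235.915]), 'orientation': array([-3.107, -0.453,  0.   ]), 'ft_force': array([ 0.014, -0.384, -0.234]), 'moment': array([ 0.032, -0.045,  0.03 ]), 'width': np.float64(87.859)}
scene [[516.8, 0.0, 285.0], [0.0, 516.8, 197.5], [0.0, 0.0, 1.0]] [[-0.253, 0.967, 0.01, 33.507], [0.739, 0.2, -0.644, -334.207], [-0.625, -0.156, -0.765, 1584.208], [0.0, 0.0, 0.0, 1.0]]
scene die_mid [(0.67, [482.4, -273.6, 32.1]), (0.62, [616.9, -211.7, 33.7])]
scene pocket_floor [(0.92, [396.6, 473.9, 7.7]), (0.75, [400.8, 258.5, 8.4]), (0.71, [537.0, 238.0, 12.2])]
scene wheel_axis [(0.91, [547.9, 5.1, 141.3])]
scene handle_mid [(0.59, [584.0, -33.1, 144.6])]
top [[407.6, 0.0, 280.9], [0.0, 407.6, 209.5], [0.0, 0.0, 1.0]] [[-0.021, -1.0, 0.004, 83.502], [-0.983, 0.019, -0.181, 552.383], [0.181, -0.008, -0.
[... 196 characters left out ...]
9, [398.4, 468.3, 6.3]), (0.69, [401.7, 255.2, 8.9])]
top wheel_axis [(0.91, [545.8, 1.8, 141.9]), (0.26, [483.7, -275.3, 32.8])]
top handle_mid [(0.56, [579.1, -36.0, 141.9])]
{'intrinsics': array([[358.46582054,   0.        , 284.90809947],
       [  0.        , 358.46582054, 212.49156997],
       [  0.        ,   0.        ,   1.        ]]), 'hand_eye': array([[ 7.33715740e-04, -9.57446899e-01, -2.88608555e-01,
         7.90440971e+01],
       [ 9.99999438e-01,  9.23370484e-04, -5.20992449e-04,
         1.52624912e-01],
       [ 7.65315226e-04, -2.88608011e-01,  9.57447038e-01,
        -1.49136615e+02],
       [ 0.00000000e+00,  0.00000000e+00,  0.00000000e+00,
         1.00000000e+00]])}
```

View pics/scene0.png

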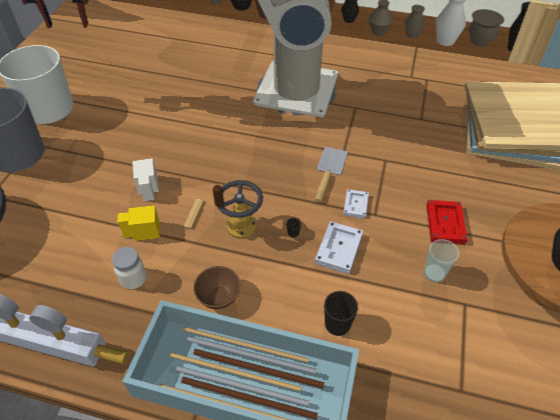

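View pics/top0.png

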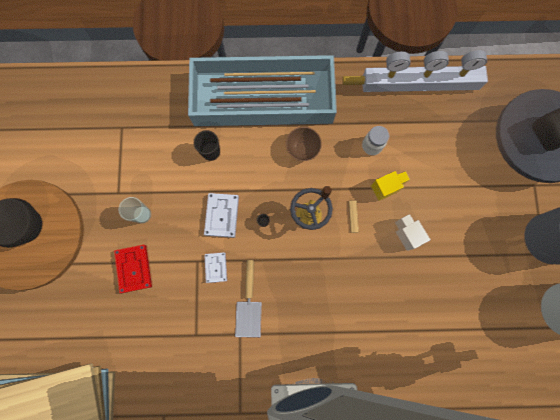

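The candidates, by top-picture pixel:
- **Dies:** white at (413,232) and yellow at (390,184). The yellow one is excluded, so the white one is meant.
- **Plates:** red at (132,269), large silver at (221,215) and small silver at (215,268). The large silver one fits: it isn't red and it's the larger of its colour.

I'll confirm both in one enlarged crop.

```bash
python3 - <<'E'
import cv2, numpy as np
im=cv2.imread("pics/top0.png")
a=cv2.resize(im[180:300,110:250],None,fx=4,fy=4,interpolation=cv2.INTER_CUBIC)[:480,:560]
b=cv2.resize(im[160:260,380:440],None,fx=4,fy=4,interpolation=cv2.INTER_CUBIC)
b=cv2.copyMakeBorder(b,0,480-b.shape[0],0,0,cv2.BORDER_CONSTANT)
cv2.imwrite("pics/crop0.png",np.hstack([a,b]))
E
```

```text
(no output)
```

View pics/crop0.png

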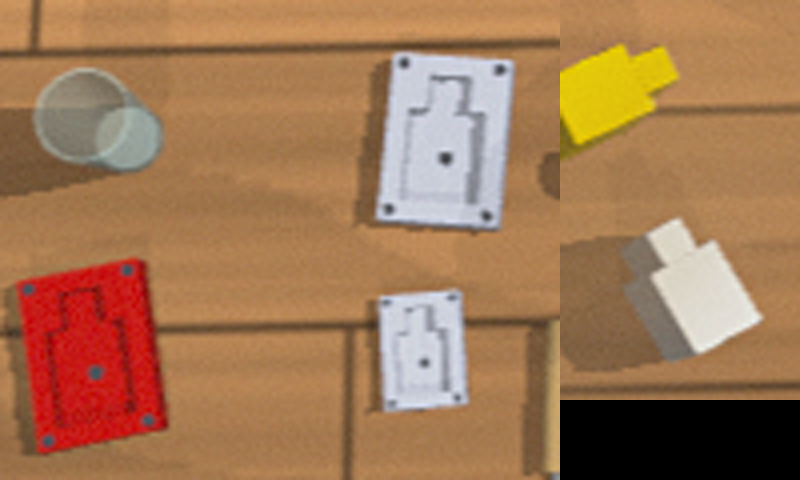

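Confirmed: the white die's tongue points towards +x+y at about 30°. The large silver plate's narrow end points towards +x. I'll write a helper, then move the wrist camera over the die.

```bash
cat > h.py <<'E'
from workcell import *
import cv2, numpy as np
from scipy.spatial.transform import Rotation as R
from scipy.optimize import least_squares
def yaw_of(o): 
    x=R.from_rotvec(o["orientation"]).as_matrix()[:,0]; return np.arctan2(x[1],x[0])
def delta(tgt,yaw=None,o=None):
    o=o or get_obs(); M=R.from_rotvec(o["orientation"]).as_matrix()
    y0=yaw_of(o); d=M.T@(np.array(tgt)-o["ee_pos"])/1000
    r=0 if yaw is None else -((yaw-y0+np.pi)%(2*np.pi)-np.pi)
    print("t",round(float(o["t"]),2),"pos",o["ee_pos"].round(1),"yaw",round(y0,4),"q6",round(o["qpos"][5],3),"delta",d.round(4),"roll",round(r,4)); return d,r
def wcam(o):
    """world->cam for wrist"""
    c=calibration("wrist"); T=np.eye(4); T[:3,:3]=R.from_rotvec(o["orientation"]).as_matrix(); T[:3,3]=o["ee_pos"]
    return c["intrinsics"],np.linalg.inv(T@c["hand_eye"])
def cam(n,o=None):
    if n=="wrist": return wcam(o)
    c=calibration(n); return c["intrinsics"],c["world_to_cam"]
def proj(K,W,P):
    P=np.atleast_2d(P); p=(W[:3,:3]@P.T).T+W[:3,3]; q=(K@p.T).T; return q[:,:2]/q[:,2:]
def die_poly(x,y,yaw,z,g=0,s=1):
    a=np.array([[-30-g,-25-g],[30+g,-25-g],[30+g,-13-g],[54+g,-13-g],[54+g,13+g],[30+g,13+g],[30+g,25+g],[-30-g,25+g]],float)*s
    c,s_=np.cos(yaw),np.sin(yaw); xy=a@np.array([[c,s_],[-s_,c]])+[x,y]
    return np.c_[xy,np.full(8,z)]
def shot(n,name):
    o=get_obs(); im=get_image(n); cv2.imwrite(f"pics/{name}.png",im); return o,im
E
python3 - <<'E'
from h import *
delta([490,-270,230],0.52)
E
```

```text
t 0.5 pos [ 178.6 -598.9  236.6] yaw 0.2898 q6 -0.019 delta [ 0.3924 -0.2262  0.0067] roll -0.2302
```

Request:
move_arm(
  deltas=[
    [0, 0.392, -0.226, 0.007, -0.23],
    [0, 0.392, -0.226, 0.007, -0.23],
    [0, 0.392, -0.226, 0.007, -0.23],
    [0, 0.392, -0.226, 0.007, -0.23],
    [0, 0.392, -0.226, 0.007, -0.23],
  ],
)

```text
t: 0.92
ee_pos: [322.7, -446.2, 233.6]
orientation: [3.036, 0.806, 0.0]
ft_force: [1.1, -0.4, 0.0]
width: 88.2
```

```bash
python3 - <<'E'
from h import *
delta([490,-270,230],0.52)
E
```

```text
t 0.92 pos [ 322.7 -446.2  233.6] yaw 0.5192 q6 0.085 delta [ 0.2326 -0.07    0.0036] roll -0.0008
```

Request:
move_arm(
  deltas=[
    [0, 0.23, -0.07, 0.004, 0],
    [0, 0.23, -0.07, 0.004, 0],
    [0, 0.23, -0.07, 0.004, 0],
    [0, 0.23, -0.07, 0.004, 0],
    [0, 0.23, -0.07, 0.004, 0],
  ],
)

```text
t: 1.33
ee_pos: [465.8, -294.4, 230.2]
orientation: [3.036, 0.807, 0.001]
ft_force: [0.7, -1.4, -0.2]
width: 88.0
```

```bash
python3 - <<'E'
from h import *
delta([490,-270,230],0.52)
E
```

```text
t 1.33 pos [ 465.8 -294.4  230.2] yaw 0.5197 q6 0.466 delta [ 0.0331 -0.0091  0.0002] roll -0.0003
```

Request:
move_arm(
  deltas=[
    [0, 0.018, -0.005, 0, 0],
    [0, 0.018, -0.005, 0, 0],
    [0, 0.018, -0.005, 0, 0],
  ],
)

```text
t: 1.58
ee_pos: [478.3, -282.0, 230.0]
orientation: [3.035, 0.811, -0.0]
ft_force: [0.7, 0.3, -0.9]
width: 87.7
```

```bash
python3 - <<'E'
from h import *
o,im=shot("wrist","w1"); print(np.abs(o["qvel"]).max())
delta([490,-270,230],0.52)
print([(round(d["conf"],2),np.round(d["location"],1).tolist()) for d in place_of("wrist","die_mid")])
E
```

```text
0.0431167272996826
t 1.63 pos [ 477.6 -282.8  229.9] yaw 0.5208 q6 0.494 delta [ 0.0171 -0.0049 -0.0001] roll 0.0008
[(0.8, [618.4, -213.4, 30.9]), (0.67, [481.9, -275.9, 36.0])]
```

View pics/w1.png

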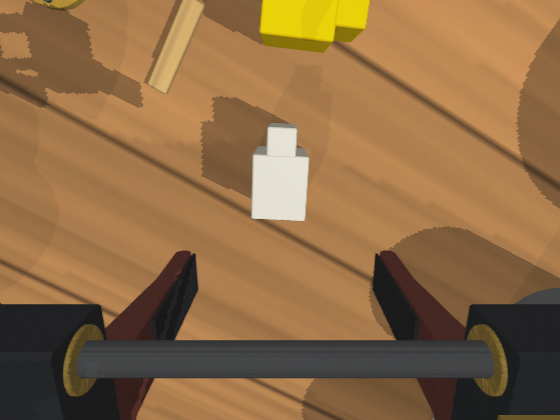

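The white die sits centred at (280,185) with its tongue up towards (282,140). Next I fit its top outline at z=64.

```bash
cat >> h.py <<'E'
def fit_mask(mask,K,W,z,p0,g=0):
    """fit polygon outline to mask by soft-IoU with Nelder-Mead, 4x supersampled"""
    from scipy.optimize import minimize
    S=4; m=mask.astype(np.float32); h,w=m.shape
    def f(p):
        q=proj(K,W,die_poly(p[0],p[1],p[2],z,g))
        c=np.zeros((h*S,w*S),np.uint8)
        cv2.fillPoly(c,[np.round(((q+.5)*S-.5)*16).astype(np.int32)],1,shift=4)
        a=cv2.resize(c.astype(np.float32),(w,h),interpolation=cv2.INTER_AREA)
        return np.abs(a-m).sum()
    best=minimize(f,p0,method="Nelder-Mead",options=dict(initial_simplex=np.array([p0,p0+np.array([6,0,0]),p0+np.array([0,6,0]),p0+np.array([0,0,.12])]),xatol=.02,fatol=.5))
    return best.x,best.fun
E
python3 - <<'E'
from h import *
im=cv2.imread("pics/w1.png"); 
for (u,v) in [(280,190),(282,142),(260,150),(282,127),(230,150)]: print((u,v),im[v,u])
o=get_obs(); K,W=wcam(o)
g=im[...,0]
for th in(170,190,205):
    m=(g>th); n,l,st,_=cv2.connectedComponentsWithStats(m.astype(np.uint8)); m=l==l[190,280]
    x,e=fit_mask(m,K,W,64,np.array([483,-273,.52])); print(th,m.sum(),x.round(3),e)
cv2.imwrite("pics/c1.png",cv2.resize(cv2.polylines(cv2.resize(im,None,fx=8,fy=8),[np.round((proj(K,W,die_poly(*x,64))+.5)*8-.5).astype(int)],True,(0,0,255),1)[110*8:230*8,230*8:330*8],(500,600)))
E
```

```text
(280, 190) [212 224 229]
(282, 142) [213 225 229]
(260, 150) [118 128 131]
(282, 127) [153 168 173]
(230, 150) [ 60  93 127]
170 4229 [ 4.80110e+02 -2.75456e+02  4.77000e-01] 261.375
190 4108 [ 480.246 -275.825    0.483] 382.375
205 3231 [ 4.79436e+02 -2.76106e+02  4.74000e-01] 1252.8125
```

View pics/c1.png

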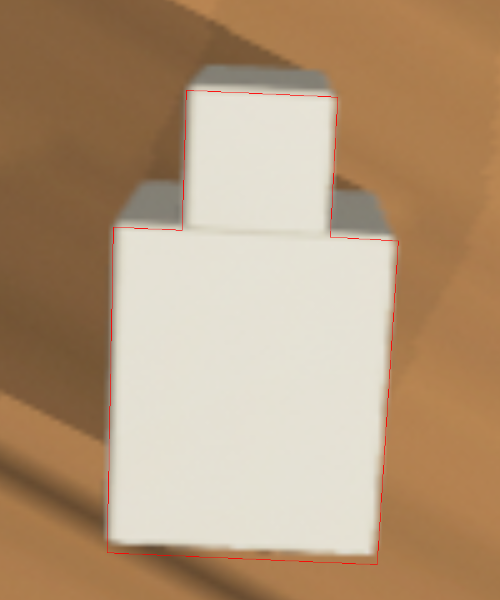

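```bash
python3 - <<'E'
from h import *
delta([485,-273,140],0.478)
E
```

```text
t 1.68 pos [ 477.2 -283.3  230. ] yaw 0.5195 q6 0.494 delta [ 0.0119 -0.0051  0.09  ] roll 0.0415
```

Request:
move_arm(
  deltas=[
    [0, 0.012, -0.005, 0.09, 0.042],
    [0, 0.012, -0.005, 0.09, 0.042],
    [0, 0.012, -0.005, 0.09, 0.042],
    [0, 0.012, -0.005, 0.09, 0.042],
    [0, 0.012, -0.005, 0.09, 0.042],
  ],
)

```text
t: 2.1
ee_pos: [485.5, -273.5, 140.7]
orientation: [-3.053, -0.742, 0.0]
ft_force: [-0.3, 0.3, -0.7]
width: 87.8
```

```bash
python3 - <<'E'
from h import *
o,im=shot("wrist","w2"); delta([485,-273,140],.478,o)
K,W=wcam(o); g=im[...,0]
m=(g>180); n,l,st,_=cv2.connectedComponentsWithStats(m.astype(np.uint8)); c=proj(K,W,[[481,-275,64]])[0].astype(int); m=l==l[c[1],c[0]]
x,e=fit_mask(m,K,W,64,np.array([483,-273,.48])); print(m.sum(),x.round(3),e,c)
cv2.polylines(im,[np.round(proj(K,W,die_poly(*x,64))).astype(int)],True,(0,0,255),1); cv2.imwrite("pics/c2.png",im)
E
```

```text
t 2.1 pos [ 485.5 -273.5  140.7] yaw 0.4768 q6 0.56 delta [-0.0002 -0.0006  0.0007] roll -0.0012
6689 [ 4.81459e+02 -2.74809e+02  4.71000e-01] 1163.5 [283 234]
```

View pics/c2.png

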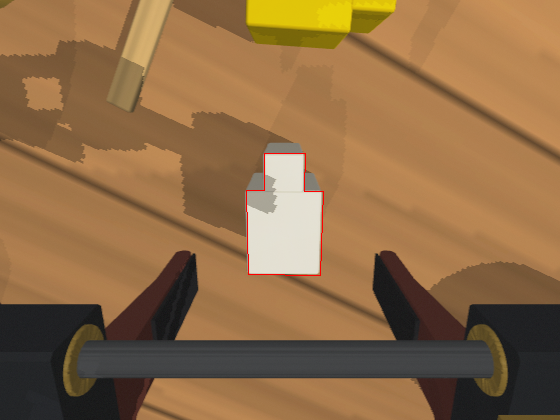

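The outline fit sits well on the die: body centre about (481.4,-274.8), yaw 0.473. The jaws straddle it, so I go down.

Request:
move_arm(
  deltas=[
    [0, 0, -0.001, 0.04, 0.004],
    [0, 0, -0.001, 0.08, 0.004],
    [0, 0, -0.001, 0.1, 0.004],
    [0, 0, -0.001, 0.102, 0.004],
    [0, 0, -0.001, 0.102, 0.004],
  ],
)

```text
t: 2.57
ee_pos: [485.8, -272.3, 38.9]
orientation: [3.053, 0.737, 0.001]
ft_force: [0.2, 0.9, 0.3]
width: 87.9
```

Request:
move_arm(
  deltas=[
    [130, 0, 0, 0, 0],
    [180, 0, 0, 0, 0],
    [180, 0, 0, 0, 0],
    [180, 0, 0, 0, 0],
    [180, 0, 0, 0, 0],
  ],
)

```text
t: 2.98
ee_pos: [485.8, -271.8, 39.0]
orientation: [3.053, 0.737, 0.002]
ft_force: [0.4, -0.1, 0.0]
width: 57.9
```

Request:
move_arm(
  deltas=[
    [230, 0, 0, 0, 0],
    [230, 0, 0, 0, 0],
    [230, 0, 0, 0, 0],
    [230, 0, 0, 0, 0],
    [230, 0, 0, 0, 0],
  ],
)

```text
t: 3.4
ee_pos: [485.5, -271.7, 38.4]
orientation: [3.053, 0.737, 0.001]
ft_force: [-1.9, -0.1, 5.9]
width: 49.9
```

Request:
move_arm(
  deltas=[
    [230, 0, 0, -0.02, 0],
    [230, 0, 0, -0.055, 0],
    [230, 0, 0, -0.095, 0],
    [230, 0, 0, -0.135, 0],
    [230, 0, 0, -0.175, 0],
  ],
)

```text
t: 3.82
ee_pos: [484.3, -271.0, 213.9]
orientation: [-3.052, -0.737, 0.003]
ft_force: [1.3, -0.1, -3.9]
width: 49.8
```

```bash
python3 - <<'E'
from h import *
o=get_obs(); print(o["ft_force"].round(2),o["moment"].round(2),o["width"])
delta([500,130,232],0.0,o)
E
```

```text
[ 1.29 -0.06 -3.91] [-0.09 -0.09  0.01] 49.825155382071515
t 3.82 pos [ 484.3 -271.   213.9] yaw 0.4738 q6 0.565 delta [ 0.1969 -0.3497 -0.0177] roll 0.4738
```

The die is held at 49.8 mm. I carry it high, past the valve, to a spot short of the plate where the wrist camera sees the pocket.

```bash
python3 - <<'E'
from h import *
delta([450,237,232],0.0)
E
```

```text
t 3.82 pos [ 484.3 -271.   213.9] yaw 0.4738 q6 0.565 delta [ 0.2012 -0.4677 -0.0174] roll 0.4738
```

Request:
move_arm(
  deltas=[
    [230, 0.012, -0.028, -0.017, 0.05],
    [230, 0.029, -0.067, -0.017, 0.15],
    [230, 0.046, -0.106, -0.017, 0.25],
    [230, 0.062, -0.144, -0.017, 0.35],
    [230, 0.078, -0.182, -0.017, 0.42],
  ],
)

```text
t: 4.23
ee_pos: [470.5, -73.2, 229.6]
orientation: [-3.14, -0.075, 0.002]
ft_force: [0.4, 0.9, -3.6]
width: 49.8
```

```bash
python3 - <<'E'
from h import *
delta([450,237,232],0.0)
E
```

```text
t 4.23 pos [470.5 -73.2 229.6] yaw 0.0478 q6 1.343 delta [-0.0056 -0.3108 -0.0023] roll 0.0478
```

Request:
move_arm(
  deltas=[
    [230, -0.001, -0.04, -0.002, 0.05],
    [230, -0.003, -0.08, -0.002, 0.05],
    [230, -0.005, -0.12, -0.002, 0.05],
    [230, -0.005, -0.16, -0.002, 0.05],
    [230, -0.005, -0.2, -0.002, 0.05],
  ],
)

```text
t: 4.65
ee_pos: [454.6, 126.3, 231.5]
orientation: [3.141, 0.006, -0.002]
ft_force: [0.4, 0.1, -3.3]
width: 49.6
```

```bash
python3 - <<'E'
from h import *
delta([450,237,232],0.0)
E
```

```text
t 4.65 pos [454.6 126.3 231.5] yaw 0.0038 q6 1.813 delta [-0.0042 -0.1107 -0.0005] roll 0.0038
```

Request:
move_arm(
  deltas=[
    [230, -0.002, -0.035, 0, 0],
    [230, -0.004, -0.07, 0, 0],
    [230, -0.004, -0.098, 0, 0],
    [230, -0.004, -0.104, 0, 0],
    [230, -0.004, -0.104, 0, 0],
  ],
)

```text
t: 5.07
ee_pos: [450.9, 230.0, 231.3]
orientation: [3.141, 0.011, -0.002]
ft_force: [1.1, -0.4, -4.2]
width: 49.9
```

```bash
python3 - <<'E'
from h import *
o,im=shot("wrist","w3"); delta([450,237,232],0.0,o); print(o["width"],o["ft_force"])
print([(round(d["conf"],2),np.round(d["location"],1).tolist()) for d in place_of("wrist","pocket_floor")])
E
```

```text
t 5.07 pos [450.9 230.  231.3] yaw 0.0069 q6 2.012 delta [-0.0008 -0.007  -0.0007] roll 0.0069
49.89638257812172 [ 1.09938845 -0.36415013 -4.19606938]
[(0.84, [398.8, 465.4, 9.7]), (0.82, [542.7, 240.5, 6.5])]
```

View pics/w3.png

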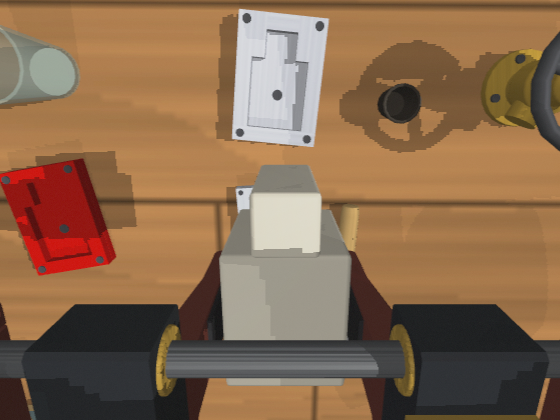

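```bash
cat >> h.py <<'E'
def rect_poly(x,y,yaw,z):
    a=np.array([[-45.5,-40.5],[69.5,-40.5],[69.5,40.5],[-45.5,40.5]],float)
    c,s=np.cos(yaw),np.sin(yaw); return np.c_[a@np.array([[c,s],[-s,c]])+[x,y],np.full(4,z)]
def fitm(mask,K,W,polyf,p0,step):
    from scipy.optimize import minimize
    S=4; m=mask.astype(np.float32); h,w=m.shape; p0=np.array(p0,float)
    def f(p):
        q=proj(K,W,polyf(p)); c=np.zeros((h*S,w*S),np.uint8)
        cv2.fillPoly(c,[np.round(((q+.5)*S-.5)*16).astype(np.int32)],1,shift=4)
        return np.abs(cv2.resize(c.astype(np.float32),(w,h),interpolation=cv2.INTER_AREA)-m).sum()
    sim=np.vstack([p0]+[p0+np.eye(len(p0))[i]*step[i] for i in range(len(p0))])
    b=minimize(f,p0,method="Nelder-Mead",options=dict(initial_simplex=sim,xatol=.01,fatol=.5)); return b.x,b.fun
def plate_mask(im,c):
    hsv=cv2.cvtColor(im,cv2.COLOR_BGR2HSV); m=((hsv[...,1]<60)&(hsv[...,2]>70)).astype(np.uint8)
    m=cv2.morphologyEx(m,cv2.MORPH_OPEN,np.ones((3,3)))
    n,l,st,ce=cv2.connectedComponentsWithStats(m); k=np.argmin([np.hypot(*(ce[i]-c)) if st[i,4]>300 else 1e9 for i in range(n)])
    cs,_=cv2.findContours((l==k).astype(np.uint8),cv2.RETR_EXTERNAL,cv2.CHAIN_APPROX_NONE)
    o=np.zeros_like(m); cv2.drawContours(o,cs,-1,1,-1); return o>0
E
python3 - <<'E'
from h import *
im=cv2.imread("pics/w3.png"); o=get_obs(); o["ee_pos"]=o["ee_pos"]; K,W=wcam(o)
m=plate_mask(im,[281,78])
x,e=fitm(m,K,W,lambda p:rect_poly(*p,20),[540,238,-.05],[6,6,.1]); print("wrist",m.sum(),x.round(3),e)
S=6; v=cv2.resize(im,None,fx=S,fy=S,interpolation=cv2.INTER_CUBIC)
def dr(v,P,c): cv2.polylines(v,[np.round((proj(K,W,P)+.5)*S-.5).astype(int)],True,c,1)
dr(v,rect_poly(*x,20),(0,0,255)); dr(v,die_poly(*x,20,1.5),(0,255,0)); dr(v,die_poly(*x,10,1.5),(255,0,0))
cv2.imwrite("pics/c3.png",v[0:150*S//1,215*S:340*S][:600*2:1][:900])
im=cv2.imread("pics/top0.png"); K,W=cam("top"); m=plate_mask(im,[221,215])
x,e=fitm(m,K,W,lambda p:rect_poly(*p,20),[535,238,-.05],[6,6,.1]); print("top",m.sum(),x.round(3),e)
v=cv2.imread("pics/c3.png"); cv2.imwrite("pics/c3.png",cv2.resize(v,(500,600)))
E
```

```text
wrist 11287 [ 5.38780e+02  2.35963e+02 -9.60000e-02] 127.125
top 1341 [ 5.37114e+02  2.36122e+02 -1.02000e-01] 73.1875
```

View pics/c3.png

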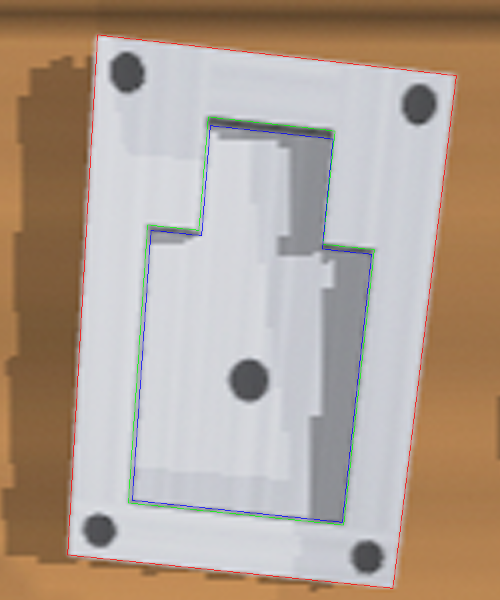

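The plate fit is tight: the outer edge and pocket outline both coincide, at about (538.8,236.0) with yaw -0.096. Next, the die's pose in the hand.

```bash
python3 - <<'E'
from h import *
im=cv2.imread("pics/w3.png"); o=get_obs(); print(o["ee_pos"].round(2),yaw_of(o)); K,W=wcam(o)
for (u,v) in [(285,225),(285,180),(270,270),(330,300),(240,240),(285,365),(285,395),(333,240)]: print((u,v),im[v,u])
z=o["ee_pos"][2]+25.3
for dx in(-5,):
  P=die_poly(o["ee_pos"][0]+dx,o["ee_pos"][1],yaw_of(o),z)
  cv2.polylines(im,[np.round(proj(K,W,P)).astype(int)],True,(0,0,255),1)
cv2.imwrite("pics/c4.png",cv2.resize(im[150:400,180:400],None,fx=2.4,fy=2.4,interpolation=cv2.INTER_CUBIC))
E
```

```text
[450.9  227.85 231.35] 0.0045182193259892525
(285, 225) [200 217 221]
(285, 180) [116 127 131]
(270, 270) [140 153 157]
(330, 300) [140 153 158]
(240, 240) [112 122 125]
(285, 365) [118 116 114]
(285, 395) [ 81 129 179]
(333, 240) [111 121 124]
```

View pics/c4.png

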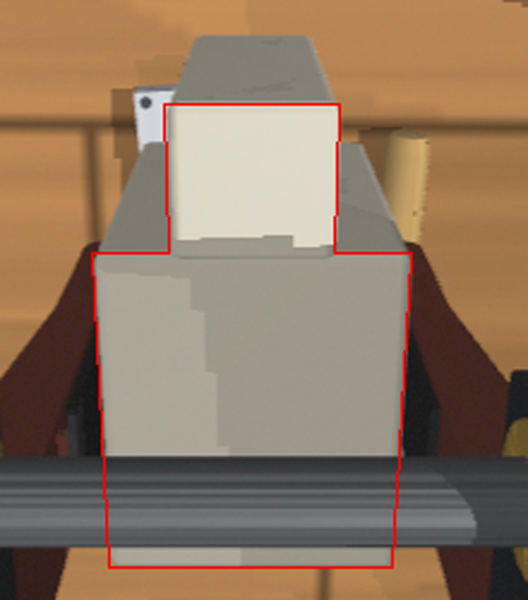

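```bash
python3 - <<'E'
from h import *
for i in range(2):
    o,im=shot("wrist",f"w4{i}"); K,W=wcam(o); print(o["t"],o["ee_pos"].round(2),yaw_of(o).round(4),np.abs(o["qvel"]).max().round(4))
    m=plate_mask(im,[281,78])
    x,e=fitm(m,K,W,lambda p:rect_poly(*p,20),[540,238,-.05],[6,6,.1]); print("wrist",m.sum(),x.round(3),e)
print(get_obs()["ee_pos"].round(2))
delta([515.8,236.3,232],-.096)
E
```

```text
5.1667 [450.9  227.85 231.35] 0.0045 0.0255
wrist 11294 [ 5.38890e+02  2.38664e+02 -9.20000e-02] 129.125
5.2167 [451.08 227.39 231.47] 0.0034 0.0155
wrist 11280 [ 5.38864e+02  2.38628e+02 -9.30000e-02] 126.75
[451.24 227.19 231.61]
t 5.27 pos [451.2 227.2 231.6] yaw 0.0026 q6 2.011 delta [ 0.0646 -0.0089 -0.0005] roll 0.0986
```

```bash
python3 - <<'E'
from h import *
delta([543.9,238.1,90],-.093)
E
```

```text
t 5.27 pos [451.2 227.2 231.6] yaw 0.0026 q6 2.011 delta [ 0.0928 -0.0108  0.1415] roll 0.0956
```

Request:
move_arm(
  deltas=[
    [230, 0.028, -0.004, 0.01, 0.05],
    [230, 0.056, -0.009, 0.03, 0.096],
    [230, 0.082, -0.011, 0.06, 0.096],
    [230, 0.093, -0.011, 0.09, 0.096],
    [230, 0.093, -0.011, 0.12, 0.096],
  ],
)

```text
t: 5.68
ee_pos: [548.0, 238.6, 111.2]
orientation: [-3.137, 0.149, -0.005]
ft_force: [0.5, -0.3, -3.0]
width: 50.0
```

Request:
move_arm(
  deltas=[
    [230, 0, 0, 0.02, 0],
    [230, 0, 0, 0.03, 0],
    [230, 0, 0, 0.04, 0],
    [230, 0, 0, 0.04, 0],
  ],
)

```text
t: 6.02
ee_pos: [544.0, 238.8, 70.8]
orientation: [3.137, -0.146, -0.003]
ft_force: [-0.6, 0.4, -3.4]
width: 49.7
```

```bash
python3 - <<'E'
from h import *
o,im=shot("wrist","w5"); delta([543.9,238.1,64.5],-.093,o); print(o["width"],o["ft_force"],np.abs(o["qvel"]).max())
E
```

```text
t 6.02 pos [544.  238.8  70.8] yaw -0.0933 q6 2.058 delta [0.     0.0007 0.0063] roll -0.0003
49.71440193129157 [-0.6295573   0.35045967 -3.35324098] 0.03889083155432925
```

View pics/w5.png

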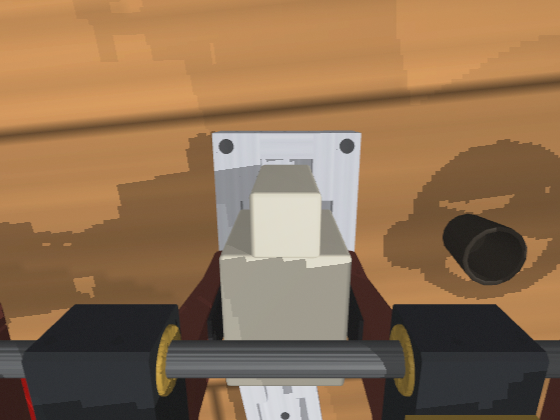

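```bash
cat > ov.py <<'E'
from h import *
import sys
def ov(im,o,out,plate,dx=-5,box=(120,270,200,370),S=4.6,h=38.5):
    K,W=wcam(o); v=cv2.resize(im,None,fx=S,fy=S,interpolation=cv2.INTER_CUBIC)
    def dr(P,c): cv2.polylines(v,[np.round(((proj(K,W,P)+.5)*S-.5)*16).astype(int)],True,c,1,cv2.LINE_AA,4)
    y=yaw_of(o); e=o["ee_pos"]
    dr(rect_poly(*plate,20),(0,0,255)); dr(die_poly(*plate,20,1.5),(0,200,0)); dr(die_poly(*plate,10,1.5),(255,0,0))
    dr(die_poly(e[0]+dx*np.cos(y),e[1]+dx*np.sin(y),y,e[2]-h),(255,0,255))
    dr(die_poly(e[0]+dx*np.cos(y),e[1]+dx*np.sin(y),y,e[2]-h+64),(0,160,255))
    a,b,c,d=[int(k*S) for k in box]; cv2.imwrite(out,v[a:b,c:d][:600,:800])
E
python3 - <<'E'
from ov import *
o=get_obs(); print(o["ee_pos"].round(2)); im=cv2.imread("pics/w5.png")
m=plate_mask(im,[281,190])
ov(im,o,"pics/c5.png",(538.9,238.6,-.093),box=(125,255,200,370))
E
```

```text
[544.57 239.31  72.  ]
```

View pics/c5.png

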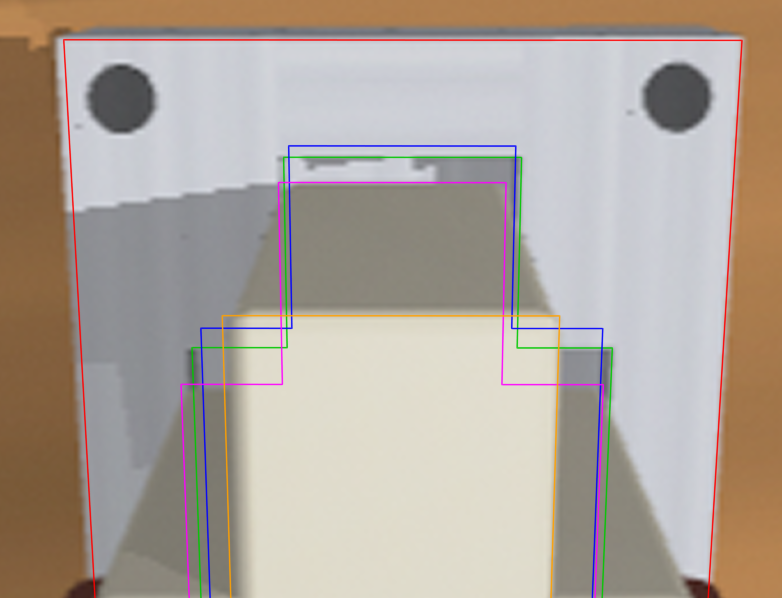

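The overlay shows the pocket edges where predicted. The die needs to shift about 1 mm towards tool +y. I go lower, let it settle and check again.

Request:
move_arm(
  deltas=[
    [230, 0, 0.001, 0.004, 0],
    [230, 0, 0.001, 0.008, 0],
    [230, 0, 0.001, 0.008, 0],
    [230, 0, 0.001, 0.008, 0],
    [230, 0, 0.001, 0.008, 0],
  ],
)

```text
t: 6.48
ee_pos: [544.7, 239.1, 64.5]
orientation: [-3.138, 0.145, -0.001]
ft_force: [-0.1, -0.4, -2.9]
width: 49.8
```

```bash
python3 - <<'E'
from ov import *
o,im=shot("wrist","w6"); delta([543.9,238.1,62],-.093,o); print(o["width"],o["ft_force"],np.abs(o["qvel"]).max())
ov(im,o,"pics/c6.png",(538.9,238.6,-.093),box=(125,255,200,370))
print(get_obs()["ee_pos"])
E
```

```text
t 6.48 pos [544.7 239.1  64.5] yaw -0.0921 q6 2.056 delta [-0.0007  0.0011  0.0025] roll 0.0009
49.81237193840266 [-0.0769461  -0.40824235 -2.90387465] 0.0025677726613163813
[544.63486377 239.0673884   64.43479123]
```

View pics/c6.png

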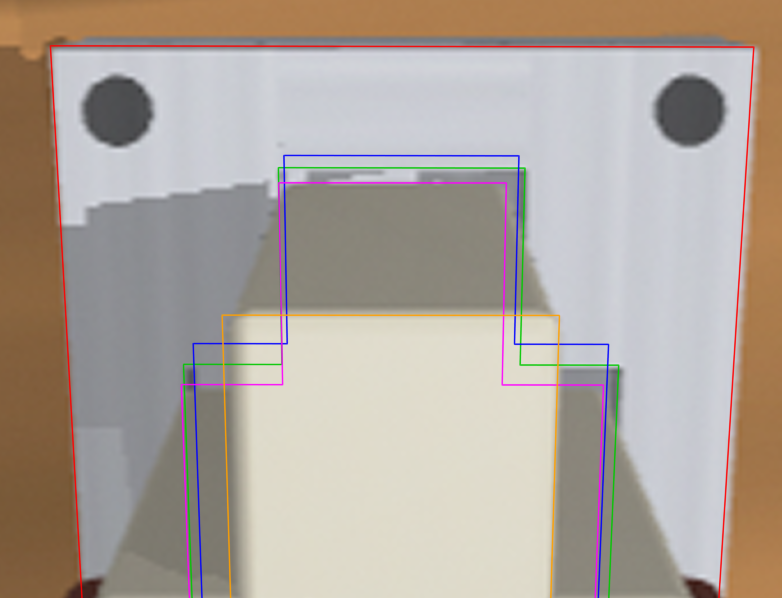

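The arm is settled now. The die tip's centre is at u≈390 against 401 for the pocket, and the tip gap is about 0.8 mm where 1.5 is wanted. I correct by -0.6 mm in x and +1.3 mm in y, then start down slowly.

Request:
move_arm(
  deltas=[
    [230, -0.0006, 0.0013, 0.001, 0.001],
    [230, -0.0006, 0.0013, 0.002, 0.001],
    [230, -0.0006, 0.0013, 0.004, 0.001],
    [230, -0.0006, 0.0013, 0.006, 0.001],
    [230, -0.0006, 0.0013, 0.006, 0.001],
  ],
)

```text
t: 6.95
ee_pos: [543.4, 237.5, 57.5]
orientation: [3.138, -0.146, -0.001]
ft_force: [0.0, -0.2, -2.7]
width: 50.0
```

```bash
python3 - <<'E'
from ov import *
o,im=shot("wrist","w7"); delta([543.9,238.1,48.5],-.093,o); print(o["width"],o["ft_force"],np.abs(o["qvel"]).max())
ov(im,o,"pics/c7.png",(538.9,238.6,-.093),box=(125,255,200,370))
E
```

```text
t 6.95 pos [543.4 237.5  57.5] yaw -0.0932 q6 2.056 delta [ 0.0004 -0.0006  0.009 ] roll -0.0002
49.998315373932265 [ 0.01209854 -0.22868441 -2.70292305] 0.007734786819183714
```

View pics/c7.png

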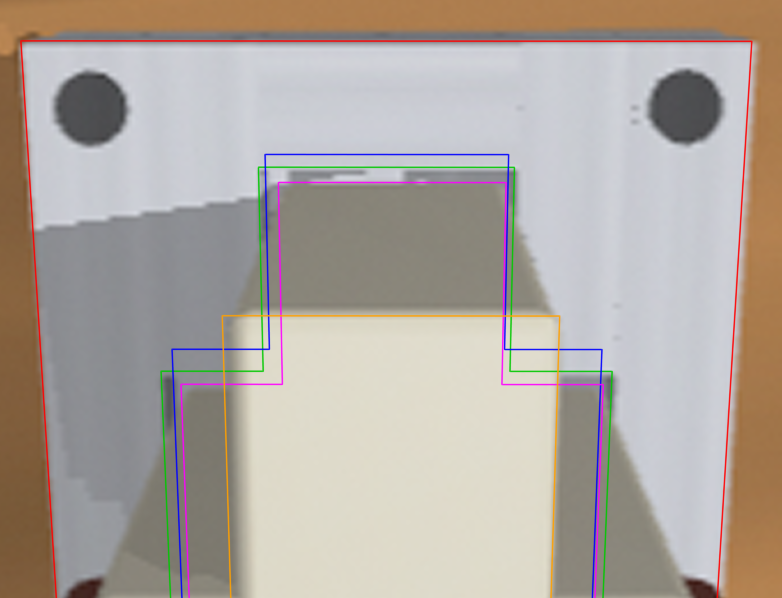

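The die is centred in the pocket mouth, with pocket edges at 259–515 and the tip at 282–498, and its underside is just inside with no contact force. I carry on down.

Request:
move_arm(
  deltas=[
    [230, 0, 0, 0.002, 0],
    [230, 0, 0, 0.004, 0],
    [230, 0, 0, 0.006, 0],
    [230, 0, 0, 0.008, 0],
    [230, 0, 0, 0.008, 0],
  ],
)

```text
t: 7.42
ee_pos: [543.4, 237.5, 49.5]
orientation: [3.138, -0.146, -0.001]
ft_force: [-0.7, 0.4, -3.7]
width: 49.5
```

```bash
python3 - <<'E'
from ov import *
delta([543.9,238.1,48.5],-.093)
E
```

```text
t 7.42 pos [543.4 237.5  49.5] yaw -0.0932 q6 2.056 delta [ 0.0004 -0.0006  0.001 ] roll -0.0002
```

Request:
move_arm(
  deltas=[
    [230, 0, 0, 0.0005, 0],
    [230, 0, 0, 0.001, 0],
    [230, 0, 0, 0.0015, 0],
    [230, 0, 0, 0.0015, 0],
  ],
)

```text
t: 7.75
ee_pos: [543.8, 237.7, 48.5]
orientation: [-3.138, 0.146, -0.0]
ft_force: [-0.2, -0.5, -3.6]
width: 49.8
```

Request:
move_arm(
  deltas=[
    [230, 0, 0, 0.0005, 0],
    [230, 0, 0, 0.001, 0],
    [230, 0, 0, 0.001, 0],
  ],
)

```text
t: 8.0
ee_pos: [543.8, 237.7, 48.5]
orientation: [-3.138, 0.146, -0.0]
ft_force: [-3.7, -2.1, 7.8]
width: 50.1
```

Contact with the floor came at z=48.5, exactly the expected seated height, with 8 N up. I open the jaws.

Request:
move_arm(
  deltas=[
    [170, 0, 0, -0.0005, 0],
    [120, 0, 0, -0.0005, 0],
    [60, 0, 0, -0.0005, 0],
    [0, 0, 0, -0.0005, 0],
    [0, 0, 0, -0.0005, 0],
  ],
)

```text
t: 8.42
ee_pos: [544.0, 237.8, 48.0]
orientation: [-3.138, 0.146, -0.001]
ft_force: [-0.8, 0.2, 0.0]
width: 66.5
```

```bash
python3 - <<'E'
from ov import *
o,im=shot("wrist","w8"); print(o["width"],o["ft_force"],np.abs(o["qvel"]).max(),o["ee_pos"])
ov(im,o,"pics/c8.png",(538.9,238.6,-.093),box=(125,255,200,370))
E
```

```text
66.50205833159474 [-0.81889946  0.16149996  0.02904289] 0.0030917863351313715 [543.98047777 237.75935519  47.99922189]
```

View pics/c8.png

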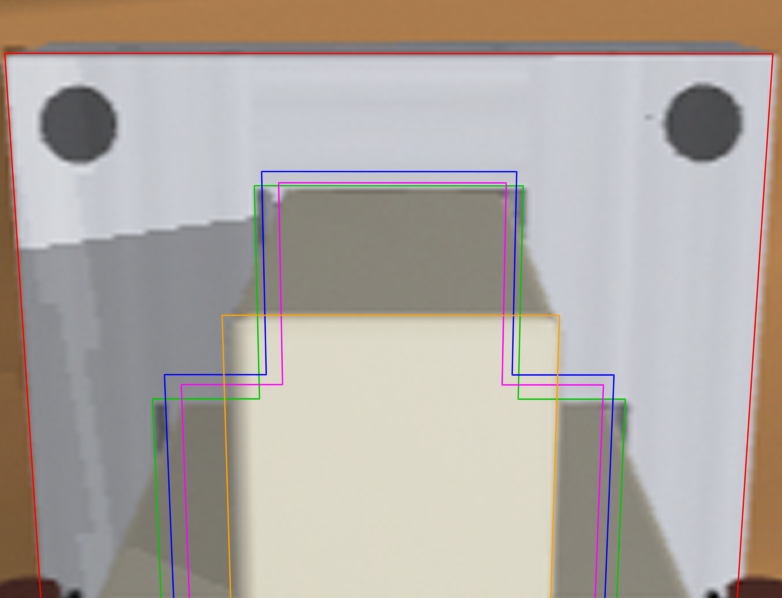

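The die is seated: the tongue's front edge lies in the pocket gap with even margins. Going up.

Request:
move_arm(
  deltas=[
    [0, 0, 0, -0.01, 0],
    [0, 0, 0, -0.04, 0],
    [0, 0, 0, -0.08, 0],
    [0, 0, 0, -0.12, 0],
    [0, 0, 0, -0.16, 0],
  ],
)

```text
t: 8.88
ee_pos: [543.3, 237.5, 210.2]
orientation: [3.138, -0.146, -0.0]
ft_force: [0.2, -0.3, -0.6]
width: 87.7
```

```bash
python3 - <<'E'
from ov import *
o=get_obs(); im=get_image("top"); cv2.imwrite("pics/top1.png",im)
im2=get_image("scene"); cv2.imwrite("pics/scene1.png",im2)
print([(round(d["conf"],2),np.round(d["location"],1).tolist()) for d in place_of("scene","die_mid")])
a=cv2.resize(im2[150:300,200:400],None,fx=3.9,fy=3.9,interpolation=cv2.INTER_CUBIC); cv2.imwrite("pics/c9.png",a)
delta([505,-5,300],-.093)
E
```

```text
[(0.93, [619.8, -212.4, 32.2]), (0.86, [540.4, 238.0, 39.4])]
t 9.03 pos [545.9 238.6 212.5] yaw -0.0933 q6 2.056 delta [-0.0174  0.246  -0.0886] roll -0.0003
```

View pics/c9.png

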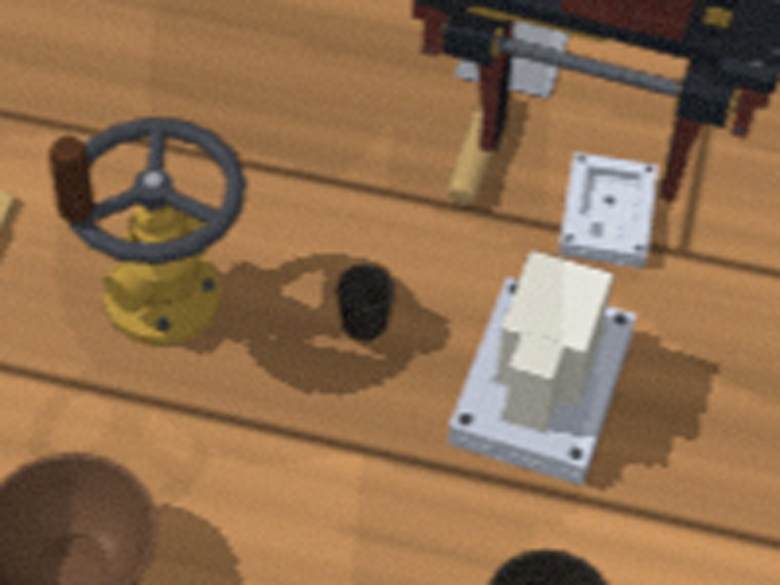

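The die stands square in the plate. Now the handle: I view it from above.

```bash
python3 - <<'E'
from ov import *
delta([515,-20,260],-.093)
E
```

```text
t 9.03 pos [545.9 238.6 212.5] yaw -0.0933 q6 2.056 delta [-0.0063  0.2601 -0.0485] roll -0.0003
```

Request:
move_arm(
  deltas=[
    [0, -0.001, 0.03, -0.015, 0],
    [0, -0.002, 0.065, -0.03, 0],
    [0, -0.003, 0.1, -0.045, 0],
    [0, -0.004, 0.14, -0.048, 0],
    [0, -0.005, 0.18, -0.048, 0],
  ],
)

```text
t: 9.45
ee_pos: [521.5, 57.6, 256.3]
orientation: [-3.138, 0.145, -0.001]
ft_force: [1.0, -0.5, -0.2]
width: 87.6
```

Request:
move_arm(
  deltas=[
    [0, 0, 0.04, 0, 0],
    [0, 0, 0.07, 0, 0],
    [0, -0.001, 0.08, 0, 0],
    [0, -0.001, 0.08, 0, 0],
    [0, -0.001, 0.08, 0, 0],
  ],
)

```text
t: 9.87
ee_pos: [513.2, -20.4, 255.3]
orientation: [-3.138, 0.149, 0.002]
ft_force: [0.1, 0.5, 0.5]
width: 88.0
```

```bash
python3 - <<'E'
from ov import *
o,im=shot("wrist","w10"); delta([515,-20,260],-.093,o); print(np.abs(o["qvel"]).max())
for t in ["handle_mid","wheel_axis"]:
  print([(round(d["conf"],2),np.round(d["location"],1).tolist()) for d in place_of("wrist",t)])
for d in regions_of("wrist","handle_mid")[:3]:
  v,u=np.nonzero(d["region"]); print(d["conf"],u.min(),u.max(),v.min(),v.max(),u.mean(),v.mean())
for d in place_of("wrist","handle_mid")[:1]:
  K,W=wcam(o); p=proj(K,W,[d["location"]])[0]; print(p); cv2.circle(im,tuple(np.round(p).astype(int)),3,(0,255,0),1)
cv2.imwrite("pics/c10.png",im)
E
```

```text
t 9.87 pos [513.2 -20.4 255.3] yaw -0.0947 q6 1.602 delta [ 0.0018 -0.0006 -0.0047] roll -0.0017
0.032402327008050874
[(0.68, [575.1, -31.6, 142.3])]
[(0.8, [545.2, 1.7, 143.2])]
0.81 282 314 106 139 297.4530201342282 122.14765100671141
[292.20460099 128.15043352]
```

View pics/c10.png

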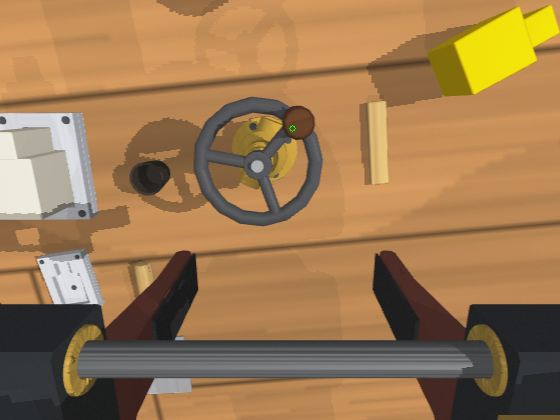

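The handle's round top is at (298,122) and the hub at (257,166). I back-project both at their known heights.

```bash
cat >> h.py <<'E'
def back(K,W,uv,z):
    r=W[:3,:3].T@np.linalg.inv(K)@np.array([uv[0],uv[1],1.]); c=-W[:3,:3].T@W[:3,3]; return c+r*(z-c[2])/r[2]
E
python3 - <<'E'
from h import *
o=get_obs(); print(o["t"],o["ee_pos"].round(1))
o["ee_pos"]=np.array([513.2,-20.4,255.3])
im=cv2.imread("pics/w10.png"); K,W=wcam(o)
print("handle",back(K,W,(298.5,122),169),"hub",back(K,W,(257,166.5),115))
# top faces: enlarge
cv2.imwrite("pics/c11.png",cv2.resize(im[80:240,180:340],None,fx=3.7,fy=3.7,interpolation=cv2.INTER_CUBIC))
b=back(K,W,(257,166.5),115)
# predicted circle of handle for check
E
```

```text
10.1167 [513.6 -19.4 255.8]
handle [580.43206002 -35.36093129 169.        ] hub [545.85579192  -0.70959615 115.        ]
```

View pics/c11.png

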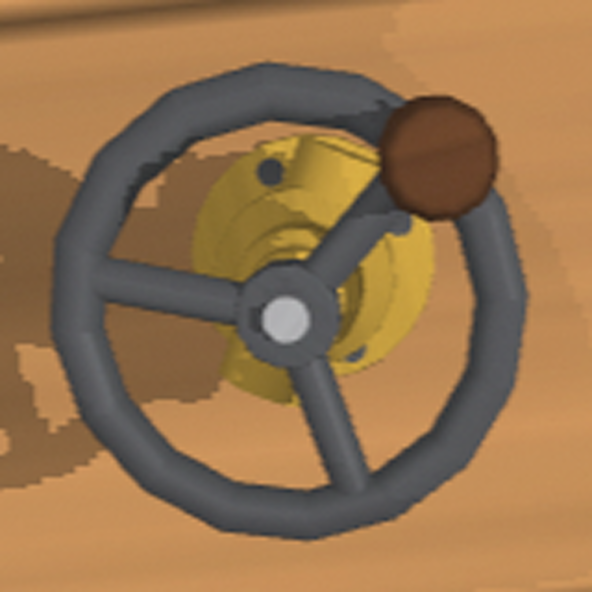

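```bash
python3 - <<'E'
from ov import *
delta([580.2,-35.2,138],-.093)
E
```

```text
t 10.12 pos [513.6 -19.4 255.8] yaw -0.0913 q6 1.601 delta [0.0678 0.0097 0.1178] roll 0.0017
```

Request:
move_arm(
  deltas=[
    [0, 0.035, 0.005, 0, 0],
    [0, 0.065, 0.01, 0.02, 0],
    [0, 0.068, 0.01, 0.05, 0],
    [0, 0.068, 0.01, 0.085, 0],
    [0, 0.068, 0.01, 0.118, 0],
  ],
)

```text
t: 10.53
ee_pos: [581.1, -36.0, 136.7]
orientation: [-3.138, 0.144, -0.002]
ft_force: [-0.2, -0.9, -1.3]
width: 87.8
```

Request:
move_arm(
  deltas=[
    [0, 0, 0, 0, 0],
    [0, 0, 0, 0, 0],
  ],
)

```text
t: 10.7
ee_pos: [579.2, -36.0, 136.7]
orientation: [-3.138, 0.145, 0.007]
ft_force: [0.5, -0.3, -0.0]
width: 87.7
```

```bash
python3 - <<'E'
from ov import *
o,im=shot("wrist","w12"); delta([580.2,-35.2,138],-.093,o); print(o["ft_force"])
E
```

```text
t 10.7 pos [579.2 -36.  136.7] yaw -0.0921 q6 1.58 delta [ 0.0009 -0.0009 -0.0013] roll 0.0009
[ 0.46501172 -0.3170276  -0.01608509]
```

View pics/w12.png

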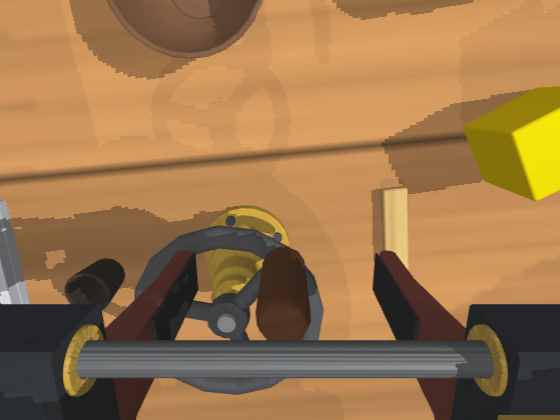

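The handle stands between the jaws with its top near (283,320). I close.

Request:
move_arm(
  deltas=[
    [255, 0.001, -0.001, -0.001, 0],
    [255, 0.001, -0.001, -0.001, 0],
    [255, 0.001, -0.001, -0.001, 0],
    [255, 0.001, -0.001, -0.001, 0],
    [255, 0.001, -0.001, -0.001, 0],
  ],
)

```text
t: 11.17
ee_pos: [581.8, -36.1, 140.0]
orientation: [3.138, -0.146, 0.002]
ft_force: [0.3, -0.1, 0.2]
width: 57.7
```

Request:
move_arm(
  deltas=[
    [255, 0, 0, 0, 0],
    [255, 0, 0, 0, 0],
    [255, 0, 0, 0, 0],
    [255, 0, 0, 0, 0],
    [255, 0, 0, 0, 0],
  ],
)

```text
t: 11.58
ee_pos: [581.3, -36.0, 138.9]
orientation: [-3.138, 0.146, 0.0]
ft_force: [0.5, -0.0, -0.2]
width: 24.9
```

Request:
move_arm(
  deltas=[
    [255, 0, 0, 0, 0],
    [255, 0, 0, 0, 0],
    [255, 0, 0, 0, 0],
  ],
)

```text
t: 11.83
ee_pos: [581.2, -35.9, 138.9]
orientation: [-3.138, 0.146, 0.001]
ft_force: [-1.4, 1.2, 0.8]
width: 21.4
```

Gripped at 21.4 mm. The stop's place is unknown and the arm is stiff, so I first learn the circle and the stiffness with small steps.

```bash
cat > arc.py <<'E'
# usage: arc.py plan step_deg n | prints rows for arc from commanded angle ; state in cmd.json
from h import *
import json,sys,os
def load(): return json.load(open("cmd.json"))
def save(s): json.dump(s,open("cmd.json","w"))
def w2t(s,d):
    c,n=np.cos(s["yaw"]),np.sin(s["yaw"]); return np.array([d[0]*c+d[1]*n, d[0]*n-d[1]*c])
def plan(s,steps):
    C=np.array(s["C"]); p0=np.array(s["p"]); a0=np.arctan2(*(p0-C)[::-1]); out=[]
    for st in np.cumsum(np.radians(steps)):
        a=a0+st; out.append(w2t(s,C+s["r"]*np.array([np.cos(a),np.sin(a)])-p0)/1000)
    return np.round(np.array(out),4)
def applied(s,dx,dy):
    c,n=np.cos(s["yaw"]),np.sin(s["yaw"]); s["p"][0]+=1000*(dx*c+dy*n); s["p"][1]+=1000*(dx*n-dy*c); save(s)
def status(s):
    o=get_obs(); C=np.array(s["C"]); e=o["ee_pos"][:2]; p=np.array(s["p"])
    a=np.degrees(np.arctan2(*(e-C)[::-1])); ac=np.degrees(np.arctan2(*(p-C)[::-1])); t=np.radians(a)
    f=o["ft_force"]; print(f"t {o['t']:.2f} meas a {a:.1f} r {np.hypot(*(e-C)):.2f} cmd a {ac:.1f} | lag {(p-e).round(2)} z {o['ee_pos'][2]:.1f} F {f.round(1)} tang {(-np.sin(t)*f[0]+np.cos(t)*f[1]):.1f} rad {(np.cos(t)*f[0]+np.sin(t)*f[1]):.1f} w {o['width']:.1f} q6 {o['qpos'][5]:.2f}")
E
python3 - <<'E'
from arc import *
a=-.785; p=[581.2,-35.9]; C=[p[0]-48*np.cos(a),p[1]-48*np.sin(a)]
s=dict(C=C,p=p,r=48,yaw=-.0925); save(s); status(s)
print(plan(s,[-4]*5).tolist())
E
```

```text
t 11.83 meas a -45.0 r 48.04 cmd a -45.0 | lag [-0.01  0.05] z 138.9 F [-1.4  1.2  0.8] tang -0.2 rad -1.9 w 21.4 q6 1.58
[[-0.0022, 0.0025], [-0.0046, 0.0048], [-0.0072, 0.007], [-0.0099, 0.009], [-0.0127, 0.0108]]
```

Request:
move_arm(
  deltas=[
    [255, -0.0022, 0.0025, 0, 0],
    [255, -0.0046, 0.0048, 0, 0],
    [255, -0.0072, 0.007, 0, 0],
    [255, -0.0099, 0.009, 0, 0],
    [255, -0.0127, 0.0108, 0, 0],
  ],
)

```text
t: 12.25
ee_pos: [567.0, -45.3, 138.9]
orientation: [-3.137, 0.147, 0.001]
ft_force: [-0.2, 7.0, 0.3]
width: 20.8
```

```bash
python3 - <<'E'
from arc import *
s=load(); applied(s,-.0127,.0108); status(s); print(plan(s,[-5]*5).tolist())
E
```

```text
t 12.25 meas a -65.5 r 47.65 cmd a -65.0 | lag [ 0.53 -0.16] z 138.9 F [-0.2  7.   0.3] tang 2.7 rad -6.5 w 20.8 q6 1.56
[[-0.0037, 0.0019], [-0.0076, 0.0036], [-0.0116, 0.0048], [-0.0156, 0.0058], [-0.0198, 0.0063]]
```

Request:
move_arm(
  deltas=[
    [255, -0.0037, 0.0019, 0, 0],
    [255, -0.0076, 0.0036, 0, 0],
    [255, -0.0116, 0.0048, 0, 0],
    [255, -0.0156, 0.0058, 0, 0],
    [255, -0.0198, 0.0063, 0, 0],
  ],
)

```text
t: 12.67
ee_pos: [547.2, -49.1, 138.9]
orientation: [-3.136, 0.148, -0.001]
ft_force: [1.6, 10.6, -2.3]
width: 21.5
```

```bash
python3 - <<'E'
from arc import *
s=load(); applied(s,-.0198,.0063); status(s); print(plan(s,[-5]*5).tolist())
E
```

```text
t 12.67 meas a -90.1 r 47.17 cmd a -90.0 | lag [ 0.07 -0.78] z 138.9 F [ 1.6 10.6 -2.3] tang 1.6 rad -10.6 w 21.5 q6 1.55
[[-0.0042, 0.0003], [-0.0084, 0.0001], [-0.0125, -0.0004], [-0.0166, -0.0013], [-0.0206, -0.0026]]
```

Radial stiffness along the jaws is about 13 N/mm, so the lead per call must be limited. A small probe shows whether the grip yields first.

Request:
move_arm(
  deltas=[
    [255, 0, 0.0006, 0, 0],
    [255, 0, 0.0012, 0, 0],
    [255, 0, 0.0012, 0, 0],
  ],
)

```text
t: 12.92
ee_pos: [546.5, -49.3, 138.8]
orientation: [-3.135, 0.148, 0.002]
ft_force: [-0.9, 15.3, 1.0]
width: 21.3
```

Request:
move_arm(
  deltas=[
    [255, 0, 0.0005, 0, 0],
    [255, 0, 0.001, 0, 0],
    [255, 0, 0.001, 0, 0],
  ],
)

```text
t: 13.17
ee_pos: [546.5, -49.4, 138.8]
orientation: [-3.133, 0.149, 0.002]
ft_force: [-0.4, 19.7, 1.3]
width: 21.4
```

```bash
python3 - <<'E'
from arc import *
s=load(); applied(s,0,.0022); status(s)
E
```

```text
t 13.17 meas a -90.9 r 47.44 cmd a -90.2 | lag [ 0.52 -2.7 ] z 138.8 F [-0.4 19.7  1.3] tang -0.7 rad -19.7 w 21.4 q6 1.55
```

Beyond the first contact it's about 5 N/mm, so 15° per call stays well inside the limit. I update the centre estimate and lay out one turn of the circle in a table.

```bash
cat > table.py <<'E'
from arc import *
def table(s,a0,step,n,sub):
    C=np.array(s["C"]); P=lambda a:C+s["r"]*np.array([np.cos(np.radians(a)),np.sin(np.radians(a))])
    p=np.array(s["p"])
    for i in range(n):
        rows=[np.round(w2t(s,P(a0+step*(i+(k+1)/sub))-p)/1000,4).tolist() for k in range(sub)]
        p=P(a0+step*(i+1)); print(f"-> {a0+step*(i+1):.0f} tgt {p.round(1)}",rows)
E
python3 - <<'E'
from table import *
s=load(); s["C"]=[548.,-1.]; save(s); status(s); table(s,-90,-15,24,2)
E
```

```text
t 13.17 meas a -91.7 r 48.43 cmd a -91.1 | lag [ 0.52 -2.7 ] z 138.8 F [-0.4 19.7  1.3] tang -1.0 rad -19.7 w 21.4 q6 1.55
-> -105 tgt [535.6 -47.4] [[-0.0056, -0.003], [-0.0119, -0.0037]]
-> -120 tgt [524.  -42.6] [[-0.0061, -0.0015], [-0.012, -0.0037]]
-> -135 tgt [514.1 -34.9] [[-0.0055, -0.003], [-0.0106, -0.0067]]
-> -150 tgt [506.4 -25. ] [[-0.0046, -0.0043], [-0.0085, -0.0092]]
-> -165 tgt [501.6 -13.4] [[-0.0033, -0.0054], [-0.0058, -0.0111]]
-> -180 tgt [500.  -1.] [[-0.0018, -0.006], [-0.0028, -0.0122]]
-> -195 tgt [501.6  11.4] [[-0.0002, -0.0063], [0.0005, -0.0125]]
-> -210 tgt [506.4  23. ] [[0.0015, -0.0061], [0.0037, -0.012]]
-> -225 tgt [514.1  32.9] [[0.003, -0.0055], [0.0067, -0.0106]]
-> -240 tgt [524.   40.6] [[0.0043, -0.0046], [0.0092, -0.0085]]
-> -255 tgt [535.6  45.4] [[0.0054, -0.0033], [0.0111, -0.0058]]
-> -270 tgt [548.  47.] [[0.006, -0.0018], [0.0122, -0.0028]]
-> -285 tgt [560.4  45.4] [[0.0063, -0.0002], [0.0125, 0.0005]]
-> -300 tgt [572.   40.6] [[0.0061, 0.0015], [0.012, 0.0037]]
-> -315 tgt [581.9  32.9] [[0.0055, 0.003], [0.0106, 0.0067]]
-> -330 tgt [589.6  23. ] [[0.0046, 0.0043], [0.0085, 0.0092]]
-> -345 tgt [594.4  11.4] [[0.0033, 0.0054], [0.0058, 0.0111]]
-> -360 tgt [596.  -1.] [[0.0018, 0.006], [0.0028, 0.0122]]
-> -375 tgt [594.4 -13.4] [[0.0002, 0.0063], [-0.0005, 0.0125]]
-> -390 tgt [589.6 -25. ] [[-0.0015, 0.0061], [-0.0037, 0.012]]
-> -405 tgt [581.9 -34.9] [[-0.003, 0.0055], [-0.0067, 0.0106]]
-> -420 tgt [572.  -42.6] [[-0.0043, 0.0046], [-0.0092, 0.0085]]
-> -435 tgt [560.4 -47.4] [[-0.0054, 0.0033], [-0.0111, 0.0058]]
-> -450 tgt [548. -49.] [[-0.006, 0.0018], [-0.0122, 0.0028]]
```

Request:
move_arm(
  deltas=[
    [255, -0.0056, -0.003, 0, 0],
    [255, -0.0119, -0.0037, 0, 0],
  ],
)

```text
t: 13.33
ee_pos: [536.0, -47.4, 138.9]
orientation: [3.138, -0.146, 0.002]
ft_force: [2.7, 4.8, -2.9]
width: 21.5
```

Request:
move_arm(
  deltas=[
    [255, -0.0061, -0.0015, 0, 0],
    [255, -0.012, -0.0037, 0, 0],
  ],
)

```text
t: 13.5
ee_pos: [524.0, -42.5, 139.0]
orientation: [-3.138, 0.148, -0.002]
ft_force: [5.6, 5.6, -5.7]
width: 21.3
```

Request:
move_arm(
  deltas=[
    [255, -0.0055, -0.003, 0, 0],
    [255, -0.0106, -0.0067, 0, 0],
  ],
)

```text
t: 13.67
ee_pos: [514.3, -35.0, 139.0]
orientation: [-3.138, 0.148, -0.003]
ft_force: [6.0, 3.3, -8.1]
width: 21.4
```

Request:
move_arm(
  deltas=[
    [255, -0.0046, -0.0043, 0, 0],
    [255, -0.0085, -0.0092, 0, 0],
  ],
)

```text
t: 13.83
ee_pos: [506.8, -25.2, 139.0]
orientation: [3.138, -0.147, 0.003]
ft_force: [5.1, 1.8, -7.5]
width: 21.6
```

Request:
move_arm(
  deltas=[
    [255, -0.0033, -0.0054, 0, 0],
    [255, -0.0058, -0.0111, 0, 0],
  ],
)

```text
t: 14.0
ee_pos: [502.0, -13.7, 139.0]
orientation: [3.138, -0.147, 0.003]
ft_force: [5.9, -0.1, -7.7]
width: 21.1
```

Request:
move_arm(
  deltas=[
    [255, -0.0018, -0.006, 0, 0],
    [255, -0.0028, -0.0122, 0, 0],
  ],
)

```text
t: 14.17
ee_pos: [500.3, -1.1, 139.0]
orientation: [3.138, -0.147, 0.001]
ft_force: [4.8, -1.8, -8.5]
width: 21.1
```

Request:
move_arm(
  deltas=[
    [255, -0.0002, -0.0063, 0, 0],
    [255, 0.0005, -0.0125, 0, 0],
  ],
)

```text
t: 14.33
ee_pos: [501.9, 11.4, 139.0]
orientation: [3.138, -0.146, 0.0]
ft_force: [4.6, -2.7, -7.6]
width: 21.4
```

Request:
move_arm(
  deltas=[
    [255, 0.0015, -0.0061, 0, 0],
    [255, 0.0037, -0.012, 0, 0],
  ],
)

```text
t: 14.5
ee_pos: [506.7, 23.1, 139.0]
orientation: [3.138, -0.146, -0.0]
ft_force: [4.7, -3.9, -5.7]
width: 21.3
```

Request:
move_arm(
  deltas=[
    [255, 0.003, -0.0055, 0, 0],
    [255, 0.0067, -0.0106, 0, 0],
  ],
)

```text
t: 14.67
ee_pos: [514.3, 33.0, 139.0]
orientation: [3.137, -0.146, -0.001]
ft_force: [2.6, -5.3, -4.2]
width: 21.7
```

Request:
move_arm(
  deltas=[
    [255, 0.0043, -0.0046, 0, 0],
    [255, 0.0092, -0.0085, 0, 0],
  ],
)

```text
t: 14.83
ee_pos: [524.0, 40.6, 138.9]
orientation: [3.137, -0.146, -0.002]
ft_force: [1.2, -5.5, -3.1]
width: 21.5
```

Request:
move_arm(
  deltas=[
    [255, 0.0054, -0.0033, 0, 0],
    [255, 0.0111, -0.0058, 0, 0],
  ],
)

```text
t: 15.0
ee_pos: [535.6, 45.4, 138.9]
orientation: [3.138, -0.146, -0.003]
ft_force: [-0.4, -3.9, -1.0]
width: 21.5
```

Request:
move_arm(
  deltas=[
    [255, 0.006, -0.0018, 0, 0],
    [255, 0.0122, -0.0028, 0, 0],
  ],
)

```text
t: 15.17
ee_pos: [548.2, 47.2, 138.9]
orientation: [-3.138, 0.146, 0.002]
ft_force: [-1.3, -2.2, -0.6]
width: 21.2
```

Request:
move_arm(
  deltas=[
    [255, 0.0063, -0.0002, 0, 0],
    [255, 0.0125, 0.0005, 0, 0],
  ],
)

```text
t: 15.33
ee_pos: [560.9, 45.5, 138.9]
orientation: [-3.138, 0.146, 0.001]
ft_force: [-1.4, -1.2, -0.7]
width: 20.8
```

Request:
move_arm(
  deltas=[
    [255, 0.0061, 0.0015, 0, 0],
    [255, 0.012, 0.0037, 0, 0],
  ],
)

```text
t: 15.5
ee_pos: [570.2, 41.7, 138.6]
orientation: [-3.135, 0.149, 0.01]
ft_force: [-24.5, 21.7, 22.2]
width: 21.2
```

The stop is at about 297° clockwise: (570.2,41.7) with 33 N tangential. I relax the push to read the stop angle without load.

Request:
move_arm(
  deltas=[
    [255, -0.0007, -0.0004, 0, 0],
    [255, -0.0015, -0.0008, 0, 0],
    [255, -0.0015, -0.0008, 0, 0],
    [255, -0.0015, -0.0008, 0, 0],
  ],
)

```text
t: 15.83
ee_pos: [569.7, 42.1, 138.8]
orientation: [-3.137, 0.147, 0.005]
ft_force: [-6.9, 3.9, 2.9]
width: 21.6
```

```bash
python3 - <<'E'
from arc import *
s=load(); s["p"]=[572.0,40.57]; applied(s,-.0015,-.0008); status(s)
# fit centre with pts
P=np.array([[536,-47.4],[524,-42.5],[514.3,-35],[506.8,-25.2],[502,-13.7],[500.3,-1.1],[501.9,11.4],[506.7,23.1],[514.3,33],[524,40.6],[535.6,45.4],[548.2,47.2],[560.9,45.5]])
r=least_squares(lambda q:np.hypot(*(P-q[:2]).T)-q[2],[548,-1,48]); print(r.x, np.abs(r.fun).max()); print(get_obs()["ee_pos"])
E
```

```text
t 15.83 meas a 63.3 r 48.24 cmd a 62.0 | lag [ 0.91 -0.6 ] z 138.8 F [-6.9  3.9  2.9] tang 7.9 rad 0.4 w 21.6 q6 1.72
[548.39143054  -0.95735398  48.12813357] 0.06081701515651616
[569.67159435  42.10186875 138.83587686]
```

The stop sits at 63.4° in my frame: 63.3° at 8 N and 62.5° at 33 N. Now two full turns anticlockwise in 90° calls.

```bash
python3 - <<'E'
from table import *
s=load(); s["C"]=[548.3,-1.]; save(s); status(s); table(s,63,90,5,5)
E
```

```text
t 15.83 meas a 63.6 r 48.11 cmd a 62.3 | lag [ 0.91 -0.6 ] z 138.8 F [-6.9  3.9  2.9] tang 7.9 rad 0.4 w 21.6 q6 1.72
-> 153 tgt [505.5  20.8] [[-0.0152, -0.0035], [-0.0301, -0.0021], [-0.0439, 0.0038], [-0.0552, 0.0137], [-0.0629, 0.0266]]
-> 243 tgt [526.5 -43.8] [[-0.0033, 0.0147], [-0.0019, 0.0296], [0.004, 0.0434], [0.0139, 0.0547], [0.0269, 0.0623]]
-> 333 tgt [591.1 -22.8] [[0.0147, 0.0033], [0.0296, 0.0019], [0.0434, -0.004], [0.0547, -0.0139], [0.0623, -0.0269]]
-> 423 tgt [570.1  41.8] [[0.0033, -0.0147], [0.0019, -0.0296], [-0.004, -0.0434], [-0.0139, -0.0547], [-0.0269, -0.0623]]
-> 513 tgt [505.5  20.8] [[-0.0147, -0.0033], [-0.0296, -0.0019], [-0.0434, 0.004], [-0.0547, 0.0139], [-0.0623, 0.0269]]
```

Request:
move_arm(
  deltas=[
    [255, -0.0152, -0.0035, 0, 0],
    [255, -0.0301, -0.0021, 0, 0],
    [255, -0.0439, 0.0038, 0, 0],
    [255, -0.0552, 0.0137, 0, 0],
    [255, -0.0629, 0.0266, 0, 0],
  ],
)

```text
t: 16.25
ee_pos: [505.6, 21.1, 139.0]
orientation: [-3.137, 0.145, -0.001]
ft_force: [4.9, -1.9, -6.4]
width: 21.1
```

Request:
move_arm(
  deltas=[
    [255, -0.0033, 0.0147, 0, 0],
    [255, -0.0019, 0.0296, 0, 0],
    [255, 0.004, 0.0434, 0, 0],
    [255, 0.0139, 0.0547, 0, 0],
    [255, 0.0269, 0.0623, 0, 0],
  ],
)

```text
t: 16.67
ee_pos: [527.4, -44.5, 139.0]
orientation: [-3.136, 0.149, -0.001]
ft_force: [4.5, 15.1, -6.5]
width: 21.3
```

Request:
move_arm(
  deltas=[
    [255, 0.0147, 0.0033, 0, 0],
    [255, 0.0296, 0.0019, 0, 0],
    [255, 0.0434, -0.004, 0, 0],
    [255, 0.0547, -0.0139, 0, 0],
    [255, 0.0623, -0.0269, 0, 0],
  ],
)

```text
t: 17.08
ee_pos: [591.2, -23.3, 138.8]
orientation: [-3.138, 0.149, 0.005]
ft_force: [-8.7, 2.2, 3.9]
width: 21.5
```

Request:
move_arm(
  deltas=[
    [255, 0.0033, -0.0147, 0, 0],
    [255, 0.0019, -0.0296, 0, 0],
    [255, -0.004, -0.0434, 0, 0],
    [255, -0.0139, -0.0547, 0, 0],
    [255, -0.0269, -0.0623, 0, 0],
  ],
)

```text
t: 17.5
ee_pos: [570.4, 41.9, 138.9]
orientation: [3.137, -0.146, 0.001]
ft_force: [-1.9, -8.7, -0.8]
width: 21.5
```

One turn is done. Now the second.

Request:
move_arm(
  deltas=[
    [255, -0.0147, -0.0033, 0, 0],
    [255, -0.0296, -0.0019, 0, 0],
    [255, -0.0434, 0.004, 0, 0],
    [255, -0.0547, 0.0139, 0, 0],
    [255, -0.0623, 0.0269, 0, 0],
  ],
)

```text
t: 17.92
ee_pos: [505.4, 21.0, 139.0]
orientation: [-3.138, 0.145, -0.003]
ft_force: [6.8, -1.7, -10.3]
width: 21.4
```

Request:
move_arm(
  deltas=[
    [255, -0.0033, 0.0147, 0, 0],
    [255, -0.0019, 0.0296, 0, 0],
    [255, 0.004, 0.0434, 0, 0],
    [255, 0.0139, 0.0547, 0, 0],
    [255, 0.0269, 0.0623, 0, 0],
  ],
)

```text
t: 18.33
ee_pos: [526.8, -44.1, 138.9]
orientation: [-3.136, 0.149, -0.001]
ft_force: [4.5, 13.1, -5.9]
width: 21.6
```

Request:
move_arm(
  deltas=[
    [255, 0.0147, 0.0033, 0, 0],
    [255, 0.0296, 0.0019, 0, 0],
    [255, 0.0434, -0.004, 0, 0],
    [255, 0.0547, -0.0139, 0, 0],
    [255, 0.0623, -0.0269, 0, 0],
  ],
)

```text
t: 18.75
ee_pos: [591.1, -23.2, 138.8]
orientation: [-3.138, 0.148, 0.003]
ft_force: [-7.3, 1.3, 2.2]
width: 21.5
```

Request:
move_arm(
  deltas=[
    [255, 0.0033, -0.0147, 0, 0],
    [255, 0.0019, -0.0296, 0, 0],
    [255, -0.004, -0.0434, 0, 0],
    [255, -0.0139, -0.0547, 0, 0],
    [255, -0.0269, -0.0623, 0, 0],
  ],
)

```text
t: 19.17
ee_pos: [569.7, 42.4, 138.9]
orientation: [3.137, -0.144, 0.001]
ft_force: [-3.4, -10.5, 0.2]
width: 21.2
```

Request:
move_arm(
  deltas=[
    [255, 0, 0, 0, 0],
    [255, 0, 0, 0, 0],
    [255, 0, 0, 0, 0],
    [255, 0, 0, 0, 0],
  ],
)

```text
t: 19.5
ee_pos: [570.3, 41.9, 138.9]
orientation: [-3.138, 0.146, -0.0]
ft_force: [-1.2, -1.0, -1.5]
width: 21.4
```

```bash
python3 - <<'E'
from arc import *
s=load(); s["p"]=[570.1,41.8]; save(s); status(s); print(get_obs()["ee_pos"])
E
```

```text
t 19.50 meas a 62.9 r 48.16 cmd a 63.0 | lag [-0.17 -0.05] z 138.9 F [-1.2 -1.  -1.5] tang 0.6 rad -1.5 w 21.4 q6 1.72
[570.27428995  41.85414988 138.92807196]
```

Request:
move_arm(
  deltas=[
    [255, -0.0006, -0.0003, 0, 0],
    [255, -0.0006, -0.0003, 0, 0],
    [255, -0.0006, -0.0003, 0, 0],
    [255, -0.0006, -0.0003, 0, 0],
  ],
)

```text
t: 19.83
ee_pos: [570.2, 41.9, 139.0]
orientation: [-3.138, 0.147, -0.001]
ft_force: [-0.5, -2.1, -4.2]
width: 21.1
```

```bash
python3 - <<'E'
from arc import *
s=load(); applied(s,-.0006,-.0003); status(s); print(get_obs()["ee_pos"],np.abs(get_obs()["qvel"]).max())
o,im=shot("wrist","w13"); im=get_image("scene"); cv2.imwrite("pics/scene2.png",im); im=get_image("top"); cv2.imwrite("pics/top2.png",im); status(s)
E
```

```text
t 19.83 meas a 63.0 r 48.16 cmd a 63.8 | lag [-0.66  0.25] z 139.0 F [-0.5 -2.1 -4.2] tang -0.5 rad -2.1 w 21.1 q6 1.72
[570.19050021  41.90004456 138.98213458] 0.002662386055811012
t 19.98 meas a 63.2 r 48.14 cmd a 63.8 | lag [-0.46  0.18] z 139.0 F [-0.5 -2.  -4.2] tang -0.4 rad -2.0 w 21.1 q6 1.72
```

View pics/scene2.png

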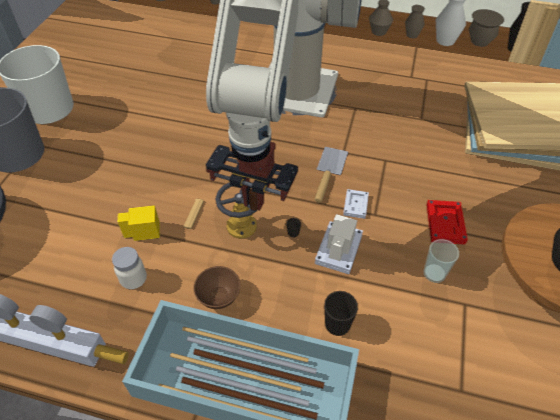

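View pics/w13.png

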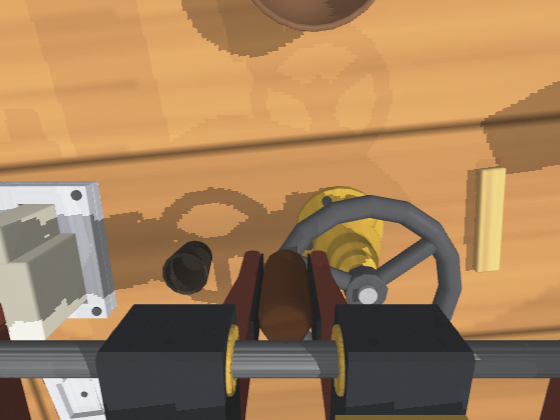

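Request:
move_arm(
  deltas=[
    [255, 0, 0, 0, 0],
    [255, 0, 0, 0, 0],
    [255, 0, 0, 0, 0],
    [255, 0, 0, 0, 0],
    [255, 0, 0, 0, 0],
  ],
)

```text
t: 20.4
ee_pos: [569.7, 42.1, 139.0]
orientation: [-3.138, 0.146, -0.0]
ft_force: [0.8, -1.7, -4.5]
width: 21.7
```

```bash
python3 - <<'E'
from arc import *
s=load(); status(s); o=get_obs(); print(o["ee_pos"],np.abs(o["qvel"]).max())
E
```

```text
t 20.40 meas a 63.6 r 48.17 cmd a 63.8 | lag [-0.19  0.01] z 139.0 F [ 0.8 -1.7 -4.5] tang -1.5 rad -1.1 w 21.7 q6 1.72
[569.72457684  42.14407497 138.97396286] 0.0010912281570249164
```

View pics/top2.png

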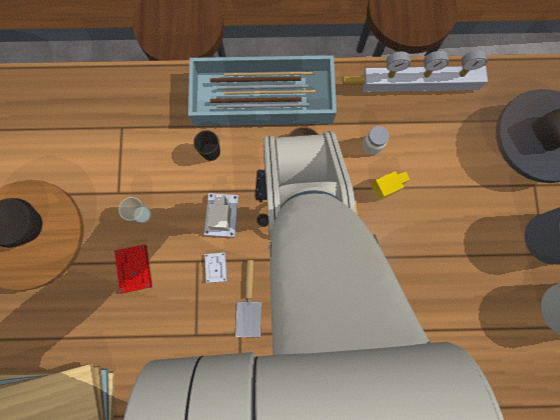

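The wheel is at rest at (569.7,42.1), the same TCP position as the lightly loaded stop reading. The die is seated in the plate, and the bystanders in view are where they were. Handing in.

```bash
python3 -c "
from workcell import *
print(close_job())"
```

```text
the job is handed in; nothing more can be done
None
```

I did the whole job in the order asked and handed it in at about 20.4 s of the 70 s; no verdict came back.

**Die:** The white plaster die is in the large silver plate's pocket, tongue in the narrow end. It met the floor at TCP height 48.5 mm, exactly the expected seated height, with about 8 N. I then released it. The wrist picture showed even gaps and the scene picture showed it standing square.

**Valve:** I closed it clockwise until the handle pushed back with about 33 N, which I took as the stop. With the push eased to 8 N, the TCP read (569.7, 42.1). After two full turns anticlockwise the final reading was again (569.7, 42.1), with the arm at rest and the handle still held at 21.7 mm opening.

**Checks that disagreed or were limited:**
- The backed-off wheel first settled about 0.7° short, so I nudged it 0.7 mm to match. My extrapolated no-load stop angle still leaves an uncertainty of a few tenths of a degree.
- I judged the wheel angle only from the arm's position, because the wheel was hidden from above by the arm.
- The bystanders I could see looked unmoved. The wheel area and the bowl were partly hidden in the last top view.
- The highest contact force I read was about 40 N in all at the wrist, when the wheel met its stop.

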